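# Change the syrup bottles on the ripple-sauce dock

## Task

The bottle in the syrup dock is spent: throw the feed lever to its stop notch, swing the cam handle a quarter turn to release the clamp rail, then lift the spent bottle out and stand it in the free place of the empties crate. Then stand every fresh bottle from the counter upright in the dock, filling the sockets in number order from socket 1 with no gap, swing the cam handle fully back to draw the clamp rail tight on the bottles, and last throw the feed lever to its feed notch. Leave the other things on the counter where they are.

Things in the scene. Friction and masses are not known exactly. Their poses are not given: they have to be found in the camera images.
- dock: the syrup dock, a fixed steel deck 175 (x) by 470 (y), 20 high: four square sockets in a row along y, a white manifold block 65 high behind them (+x), partitions 50 high and 12 thick between them, a sliding aluminium clamp rail 55 high in front (-x). Origin: on the counter under the middle of the row; x towards the manifold, y along the row towards the cam handle, z up
- socket_1 (a point): socket 1 (1 black stud on the manifold behind it; 1 is next to the cam handle, 4 next to the feed lever, 80 apart): the point of its floor, 20 above the counter, where a clamped bottle stands. It is 68 wide along the row; rail to manifold 70 when released, 62 when tight. The middle of the released opening lies 4 nearer the rail (dock -x)
- socket_2 (a point): socket 2 (2 black studs on the manifold behind it; 1 is next to the cam handle, 4 next to the feed lever, 80 apart): the point of its floor, 20 above the counter, where a clamped bottle stands. It is 68 wide along the row; rail to manifold 70 when released, 62 when tight. The middle of the released opening lies 4 nearer the rail (dock -x)
- socket_3 (a point): socket 3 (3 black studs on the manifold behind it; 1 is next to the cam handle, 4 next to the feed lever, 80 apart): the point of its floor, 20 above the counter, where a clamped bottle stands. It is 68 wide along the row; rail to manifold 70 when released, 62 when tight. The middle of the released opening lies 4 nearer the rail (dock -x)
- socket_4 (a point): socket 4 (4 black studs on the manifold behind it; 1 is next to the cam handle, 4 next to the feed lever, 80 apart): the point of its floor, 20 above the counter, where a clamped bottle stands. It is 68 wide along the row; rail to manifold 70 when released, 62 when tight. The middle of the released opening lies 4 nearer the rail (dock -x)
- cam_handle (a joint): angle of the cam handle about a vertical axis: 0 = clamp tight, handle pointing along the row away from the sockets (+y of the dock); 1.57 = released, pointing to the near side (-x of the dock). Stops at both ends, stays where it is left (friction 0.12 N m). It slides the clamp rail by 8; only near 1.57 is the rail fully back
- cam_knob (a point): middle of the upright round black knob (diameter 24, 46 tall, its foot 56 above the counter and its top 102) at the end of the cam handle, 82 from the pivot. It may turn in the fingers
- cam_pivot (a point): point on the vertical axis of the cam handle, at the height of the knob's middle
- feed_lever (a joint): angle of the feed lever about the dock's y: 0 = upright, stop notch (1 white stud on the quadrant); +0.6 = leaning to dock -x (near side), feed notch (2 studs); -0.6 = leaning to dock +x, rinse notch (3 studs). A spring pin snaps it into the nearest notch, turning points at +-0.3; 5 to 7 N at the ball take it out of a notch
- lever_knob (a point): centre of the black ball (diameter 32) on the feed lever, 105 from the pivot. It may turn in the fingers
- lever_pivot (a point): the pivot of the feed lever, 50 above the counter, on the lever's axis (along the dock's y). The notched quadrant plate stands 16 beside it on the side away from the sockets, lower than the ball
- spent: white top-down syrup bottle standing on its wide grey cap, 135 tall; cap diameter 60, 26 high; body diameter 55; waist diameter 44 from 68 to 102 above the foot (grip at 85); head above it diameter 55. Origin: centre of the cap's underside, z up the bottle. This one is the spent bottle, 0.12 kg or so, in socket 1 at the start
- b1: white top-down syrup bottle standing on its wide grey cap, 135 tall; cap diameter 60, 26 high; body diameter 55; waist diameter 44 from 68 to 102 above the foot (grip at 85); head above it diameter 55. Origin: centre of the cap's underside, z up the bottle. A fresh bottle, about 0.4 kg, on the counter at the start; two to four of them are there
- b2: white top-down syrup bottle standing on its wide grey cap, 135 tall; cap diameter 60, 26 high; body diameter 55; waist diameter 44 from 68 to 102 above the foot (grip at 85); head above it diameter 55. Origin: centre of the cap's underside, z up the bottle. A fresh bottle, about 0.4 kg, on the counter at the start; two to four of them are there
- b3: white top-down syrup bottle standing on its wide grey cap, 135 tall; cap diameter 60, 26 high; body diameter 55; waist diameter 44 from 68 to 102 above the foot (grip at 85); head above it diameter 55. Origin: centre of the cap's underside, z up the bottle. A fresh bottle, about 0.4 kg, on the counter at the start; two to four of them are there
- b4: white top-down syrup bottle standing on its wide grey cap, 135 tall; cap diameter 60, 26 high; body diameter 55; waist diameter 44 from 68 to 102 above the foot (grip at 85); head above it diameter 55. Origin: centre of the cap's underside, z up the bottle. A fresh bottle, about 0.4 kg, on the counter at the start; two to four of them are there
- crate: the grey crate for empties, 206 by 124 and 55 high, walls 6 thick, with one partition across its middle, so two places 94 by 112 along its x. Fixed. Origin: centre of its underside; x along its length, roughly away from the robot
- crate_place (a point): middle of the floor (6 above the counter) of the crate's free place, the one farther from the robot
- old_empty: white top-down syrup bottle standing on its wide grey cap, 135 tall; cap diameter 60, 26 high; body diameter 55; waist diameter 44 from 68 to 102 above the foot (grip at 85); head above it diameter 55. Origin: centre of the cap's underside, z up the bottle. An older empty already in the near place of the crate; not to be moved
- shaker: aluminium sprinkle shaker, diameter 60, 92 tall; origin under its centre. Not part of the job
- scoop: ice-cream scoop lying on the counter, 220 long, black handle; origin under its middle. Not part of the job
- cup_stack: stack of paper cups, diameter 80, 126 tall; origin under its centre. Not part of the job
- nut_bowl: white bowl, diameter 110, 50 tall; origin under its centre. Not part of the job
- sauce_jar: jar with metal lid, diameter 72, 110 tall; origin under its centre. Not part of the job
Not all that is in view belongs to the job. What is shaped like the b3 but purple or red is not meant.

How it is judged:
By the outcome, as a careful person would: the job done as asked, in the order asked, and still so for the second after the job is handed in, with the robot touching nothing.
Of b1, b2, b3, b4 only 2 to 4 are there at a start; the rules pass over those that are not, and their reading is None.
At some moment in a run one of b1, b2, b3, b4 may be knocked a few centimetres aside while the robot is not near it.
Once in a run the grip may slacken for a moment while it holds something.
It also fails if it takes over 210 s, if anything falls off the work surface, if the arm or the gripper's body presses on something with over 40 N, if the wrist force passes 120 N, or if a joint passes its speed limit or range.

## Robot

A 7-joint arm with a two-finger parallel gripper is mounted at the origin on the work surface. World frame = base frame: x ahead of the robot, y to its left, z up, the work surface at z = 0. Lengths are in m, angles in degrees, forces in N, time in s.
With the tool pointing down it reaches from about 0.425 to 0.95 m from the base axis. Payload 16.7 kg.
Tool frame: the origin (TCP) lies at the very end of the fingers, on their centre line; the grasp point (between the pads) lies 19 mm behind it (manip.pinch_z is the distance from the TCP to the grasp point, in m); z points along the fingers, y is the direction in which the jaws open and shut (so a half turn about z gives the same grasp; the last joint's range is limited). The gripper opens to 94 mm and grips with 3 to 60 N. Pads are 16 mm wide; open, the fingers measure 119 mm over their backs; the gripper's body (75 mm by 177 mm) begins 78 mm behind the grasp point.
Start: joints at [-76.461, 24.414, 4.234, 92.017, -1.954, 63.644, -3.845], TCP at [0.254, 0.625, 0.205] pointing down, gripper open.
Joint ranges: [-163.25, 163.25], [-28.42, 122.38], [-70.27, 78.77], [12.13, 141.07], [-58.53, 238.53], [9.26, 117.41], [-156.51, 156.51]. Speed limits (degrees/s): [108.29, 108.29, 136.94, 136.94, 172.46, 172.46, 172.46].

## Interface

Orientations are given as [roll, pitch, yaw] about the fixed x, y, z axes, in that order (R = Rz(yaw) Ry(pitch) Rx(roll)).
In Python, from bench import manip, solve_ik, cams gives the robot as it stands. The module is installed in compiled form; this text tells all that it offers. Calls block until the motion is done:
- manip.move_ptp(position, orientation): joint-space move of the TCP to a pose.
- manip.servo_line(position, rate=0.15, rotation=None, threshold=None): straight line of the TCP; rotation=None keeps the orientation; rate is the mean speed in m/s. With threshold (N) it stops when the force on the tool has changed by that much, and returns True; else False.
- manip.move_joints(angles): joint-space move.
- manip.let_go() and manip.clamp(): open the fingers fully, or close them until they stop; the grip force is fixed at half the most.
- manip.sleep(seconds).
- solve_ik(position, orientation): joint angles nearest the present ones, or None.
- cams.capture(name): name is "side" or "top" or "wrist"; returns a dict with "frame" (384x512x3 uint8, red, green, blue), "range_z" (384x512 float32, m along the optical axis (not along the pixel's ray), 0 where there is no reading), "camera_matrix" (3x3 intrinsics, pixels), "camera_from_world" (4x4, takes a point from world to camera coordinates); the wrist camera has in their place "mount" (4x4, takes a point from camera to tool coordinates, whose origin is the TCP and whose axes are the flange's). Camera axes: x right, y down, z forward; pixel columns grow to the right and rows downward; lengths in m; the calibration is good to about 2 mm. A picture is of the moment at which its call begins: read the wrist's pose just before it.
A pose or a line that the arm cannot do raises manip.MotionError and nothing moves.
- manip.close_job(): hands the job in, once; it reports no verdict.
Readings, each from a call of its own:
- manip.read_time(): time.
- manip.read_q(): joint angles.
- manip.read_qd(): joint speeds.
- manip.read_tau(): joint torques, N m.
- manip.read_ee_pos(): TCP position.
- manip.read_tool_rot(): TCP orientation.
- manip.read_ft_force(): force on the tool from outside, world axes, zero at the start.
- manip.read_wrist_torque(): the same for the moment, N m.
- manip.read_finger_gap(): finger opening in m.
Only numpy, scipy, OpenCV 4.12 (cv2) and the standard library are available. Lean on these libraries where they do the work, as an engineer would, in place of code of your own. Each camera call takes 0.05 s, during which the arm holds its last target. There are 200 camera calls.

## Working session

There is one attempt and no reset: what is moved stays moved. The work goes in short steps, each a Python script; the robot and the scene stay as the last script left them, time stands still between calls to the robot, and variables do not carry over. Pictures are saved under pics/ and viewed, about 12 in all and at most 16, crops included, and the job is handed in when it is done.

```bash
ls; mkdir -p pics
cat > h.py <<'E'
import numpy as np, cv2
from bench import manip, solve_ik, cams
def cap(name):
    c=cams.capture(name); return c
def save(c,fn): cv2.imwrite('pics/'+fn, cv2.cvtColor(c['frame'],cv2.COLOR_RGB2BGR))
def cloud(c,T=None):
    z=c['range_z']; K=c['camera_matrix']; v,u=np.mgrid[:z.shape[0],:z.shape[1]]
    p=np.stack([(u-K[0,2])/K[0,0]*z,(v-K[1,2])/K[1,1]*z,z,np.ones_like(z)],-1)
    M=np.linalg.inv(c['camera_from_world']) if T is None else T
    P=(p@M.T)[...,:3]; P[z<=0]=np.nan; return P
E
python3 - <<'E'
from h import *
for n in('top','side'):
    c=cap(n); save(c,n+'0.png'); np.savez(n+'0.npz',**c); print(np.round(c['camera_from_world'],3),c['camera_matrix'][0])
E
```

```text
pics
[[ 1.200e-02 -1.000e+00 -1.000e-03  1.900e-02]
 [-9.960e-01 -1.200e-02 -8.800e-02  5.320e-01]
 [ 8.800e-02  2.000e-03 -9.960e-01  1.584e+00]
 [ 0.000e+00  0.000e+00  0.000e+00  1.000e+00]] [424.32733535   0.         254.39140752]
[[ 0.821 -0.571 -0.022 -0.39 ]
 [-0.307 -0.408 -0.86   0.267]
 [ 0.482  0.713 -0.51   1.403]
 [ 0.     0.     0.     1.   ]] [497.19135502   0.         267.40244796]
```

View pics/top0.png

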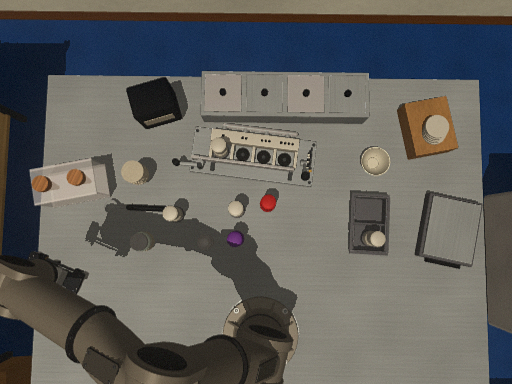

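View pics/side0.png

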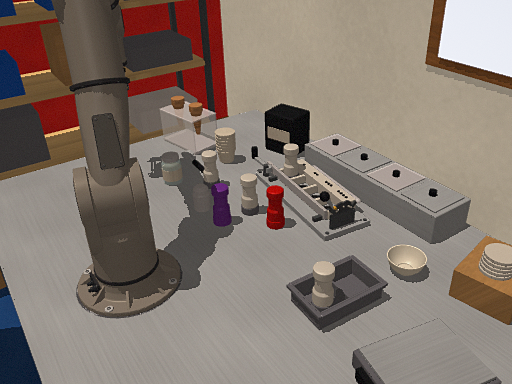

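Run:
```python
from h import *
t=dict(np.load('top0.npz')); s=dict(np.load('side0.npz'))
g=lambda f:(255*(f/255.)**.55).astype(np.uint8)[...,::-1]
a=cv2.resize(g(t['frame'][110:270,80:330]),None,fx=3.2,fy=3.2,interpolation=cv2.INTER_CUBIC)
cv2.imwrite('pics/a.png',a)
b=cv2.resize(g(s['frame'][110:250,140:380]),None,fx=3.3,fy=3.3,interpolation=cv2.INTER_CUBIC)
cv2.imwrite('pics/b.png',b)
P=cloud(t)
for h0,h1 in((.12,.145),(.08,.118),(.03,.08)):
    m=((P[...,2]>h0)&(P[...,2]<h1)&(P[...,0]>.2)&(P[...,0]<1.0)).astype(np.uint8)
    n,l,st,ce=cv2.connectedComponentsWithStats(m)
    print(h0,h1)
    for i in range(1,n):
        if st[i,4]>25:
            q=P[l==i]; print(ce[i].round(),st[i,4],np.median(q,0).round(3),q.min(0).round(3),q.max(0).round(3), t['frame'][l==i].mean(0).round())
```

```text
0.12 0.145
[264.  91.] 28 [ 0.889 -0.006  0.124] [ 0.879 -0.016  0.12 ] [0.902 0.005 0.129] [35. 34. 32.]
[348.  92.] 28 [ 0.889 -0.31   0.124] [ 0.878 -0.321  0.12 ] [ 0.9   -0.298  0.13 ] [35. 34. 33.]
[157. 115.] 96 [0.793 0.378 0.132] [0.773 0.311 0.12 ] [0.836 0.45  0.145] [22. 22. 20.]
[436. 127.] 479 [ 0.762 -0.623  0.134] [ 0.72  -0.665  0.12 ] [ 0.806 -0.581  0.143] [170. 156. 132.]
[132. 171.] 378 [0.591 0.462 0.126] [0.552 0.423 0.12 ] [0.631 0.502 0.137] [173. 157. 127.]
[268. 202.] 188 [ 0.487 -0.023  0.134] [ 0.461 -0.048  0.121] [0.515 0.001 0.145] [163.  40.  35.]
[235. 208.] 187 [0.463 0.092 0.134] [0.439 0.068 0.122] [0.488 0.117 0.142] [182. 169. 145.]
[170. 213.] 191 [0.443 0.321 0.135] [0.418 0.296 0.121] [0.471 0.345 0.143] [178. 165. 141.]
[234. 239.] 192 [0.355 0.094 0.134] [0.33  0.066 0.125] [0.383 0.119 0.142] [86. 45. 95.]
[377. 238.] 193 [ 0.365 -0.403  0.14 ] [ 0.336 -0.433  0.12 ] [ 0.389 -0.379  0.145] [165. 153. 130.]
0.08 0.118
[285.  94.] 7575 [ 0.882 -0.083  0.104] [ 0.802 -0.392  0.08 ] [0.977 0.228 0.118] [137. 132. 121.]
[161. 116.] 164 [0.794 0
[... 1543 characters left out ...]
47] [0.623 0.466 0.079] [100.  91.  74.]
[ 78. 200.] 127 [0.49  0.679 0.057] [0.466 0.577 0.03 ] [0.515 0.792 0.08 ] [136. 128. 115.]
[370. 223.] 941 [ 0.418 -0.41   0.053] [ 0.301 -0.477  0.03 ] [ 0.529 -0.324  0.067] [78. 74. 70.]
[449. 230.] 3746 [ 0.395 -0.692  0.06 ] [ 0.256 -0.824  0.03 ] [ 0.533 -0.58   0.075] [116. 114. 105.]
[179. 214.] 56 [0.44  0.301 0.061] [0.417 0.292 0.03 ] [0.468 0.329 0.074] [87. 80. 68.]
[149. 240.] 81 [0.346 0.407 0.06 ] [0.309 0.399 0.03 ] [0.378 0.438 0.08 ] [78. 74. 62.]
[366. 237.] 92 [ 0.366 -0.386  0.063] [ 0.337 -0.411  0.03 ] [ 0.392 -0.377  0.08 ] [95. 88. 75.]
[209. 241.] 56 [0.346 0.186 0.062] [0.315 0.176 0.032] [0.37  0.222 0.08 ] [67. 63. 57.]
```

View pics/a.png

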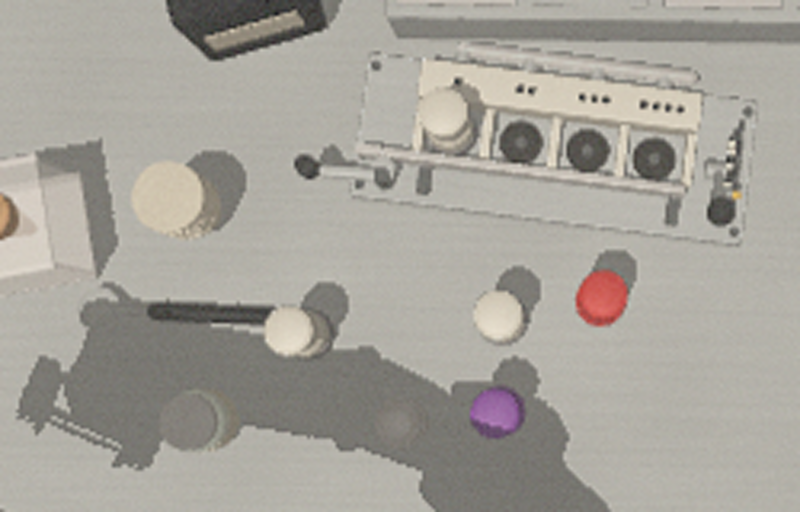

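View pics/b.png

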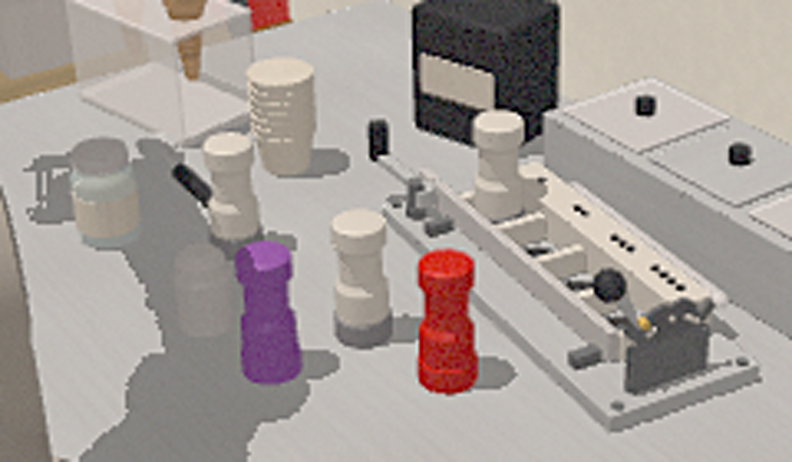

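```bash
cat >> h.py <<'E'
from scipy.spatial.transform import Rotation as Ro
def toolT():
    T=np.eye(4); T[:3,:3]=Ro.from_euler('xyz',manip.read_tool_rot(),degrees=True).as_matrix(); T[:3,3]=manip.read_ee_pos(); return T
def wrist():
    T=toolT(); c=cams.capture('wrist'); return c, T@c['mount']
E
python3 - <<'E'
from h import *
print(manip.read_tool_rot(), manip.read_ft_force(), manip.read_finger_gap())
for y in (-97,-7,83,173):
    for p in ([.62,.0,.40],[.62,.15,.35],[.62,-.15,.35]): 
        print(y,p,np.round(q,0) if (q:=solve_ik(p,[180,0,y])) is not None else None)
c=cams.capture('wrist'); print(c['mount'].round(3),c['camera_matrix'][0])
E
```

```text
[-1.79933091e+02  5.42298410e-03  1.57890009e+02] [ 0.16352136 -0.68962249 -0.24399902] 0.09377077754855499
-97 [0.62, 0.0, 0.4] [ 37.  22. -59.  81.  19.  87. 152.]
-97 [0.62, 0.15, 0.35] [-26.  16.   9.  86.  -2.  78. 156.]
-97 [0.62, -0.15, 0.35] [ -39.   29.   70.   89.  -27.   82. -154.]
-7 [0.62, 0.0, 0.4] [-48.  19.  57.  86. -16.  84. -88.]
-7 [0.62, 0.15, 0.35] [ -54.   20.   47.   88.  -15.   78. -103.]
-7 [0.62, -0.15, 0.35] [-35.  25.  62.  88. -22.  80. -69.]
83 [0.62, 0.0, 0.4] [-43.  17.  48.  86. -12.  83.  -1.]
83 [0.62, 0.15, 0.35] [-48.  18.  38.  88. -11.  78. -16.]
83 [0.62, -0.15, 0.35] [-33.  23.  57.  88. -19.  79.  19.]
173 [0.62, 0.0, 0.4] [-36.  15.  39.  85.  -9.  83.  86.]
173 [0.62, 0.15, 0.35] [-37.  16.  23.  87.  -6.  78.  69.]
173 [0.62, -0.15, 0.35] [-32.  23.  56.  88. -19.  79. 108.]
[[ 0.001 -0.962 -0.272  0.079]
 [ 1.     0.001  0.     0.001]
 [-0.    -0.272  0.962 -0.179]
 [ 0.     0.     0.     1.   ]] [331.56910925   0.         253.21720331]
```

Run:
```python
from h import *
manip.servo_line([.254,.625,.38],rate=.2)
manip.move_ptp([.62,.06,.40],[180,0,83])
c,T=wrist(); save(c,'w1.png'); np.savez('w1.npz',T=T,**c)
t=cap('top'); save(t,'top1.png'); np.savez('top1.npz',**t)
s=cap('side'); save(s,'side1.png')
im=np.zeros((384,1024,3),np.uint8); im=np.hstack([t['frame'],s['frame']])
cv2.imwrite('pics/ts1.png',cv2.resize(im,(800,300),interpolation=cv2.INTER_AREA)[...,::-1])
print(T.round(3),manip.read_time())
```

```text
[[ 0.993 -0.115 -0.031  0.63 ]
 [-0.119 -0.956 -0.269  0.14 ]
 [ 0.001  0.271 -0.963  0.579]
 [ 0.     0.     0.     1.   ]] 3.7167
```

View pics/ts1.png

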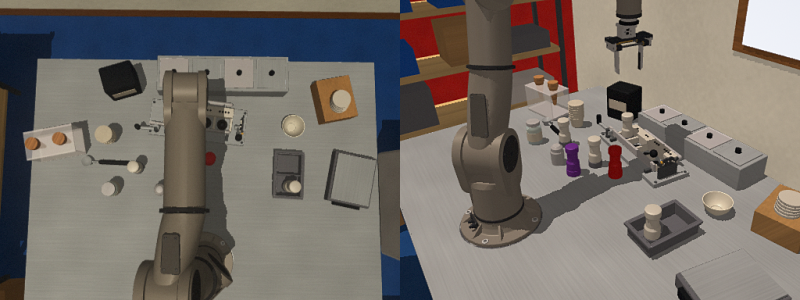

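View pics/w1.png

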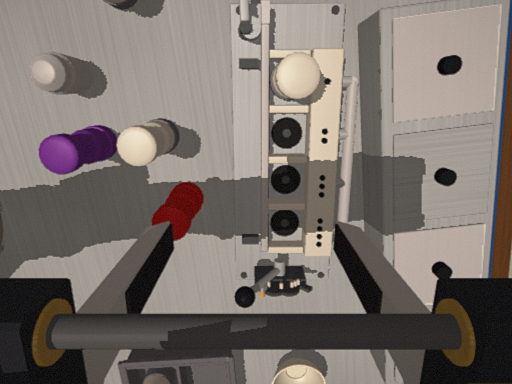

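```bash
cat >> h.py <<'E'
def ray(c,M,u,v,z):
    K=c['camera_matrix']; d=M[:3,:3]@np.linalg.solve(K,[u,v,1.]); o=M[:3,3]; return (o+d*(z-o[2])/d[2])[:2]
E
python3 - <<'E'
from h import *
def load(n): return dict(np.load(n))
def discs(c,M,box,z):
    x0,y0,x1,y1=box; g=c['frame'][y0:y1,x0:x1].max(-1)
    m=(g<60).astype(np.uint8); n,l,st,ce=cv2.connectedComponentsWithStats(m)
    o=[]
    for i in range(1,n):
        if st[i,4]>60:
            a=ce[i]+[x0,y0]; o.append(ray(c,M,*a,z)); print(a.round(1),st[i],o[-1].round(4))
w=load('w1.npz'); t=load('top0.npz')
discs(w,w['T'],(270,110,303,242),.02)
discs(t,np.linalg.inv(t['camera_from_world']),(232,142,300,172),.02)
P=cloud(w,w['T']); Pt=cloud(t)
y=np.deg2rad(-7.3); R=np.array([[np.cos(y),-np.sin(y)],[np.sin(y),np.cos(y)]])
for P in (P,Pt):
    q=P.reshape(-1,3); q=q[np.isfinite(q).all(1)]; q=q[(abs(q[:,0]-.68)<.16)&(abs(q[:,1]-.03)<.3)]
    d=q.copy(); d[:,:2]=(q[:,:2]-[.68,.03])@R
    for lo,hi in((.012,.028),(.045,.062),(.062,.072),(.074,.095)):
        k=d[(d[:,2]>lo)&(d[:,2]<hi)]
        print(lo,len(k),'z',np.median(k[:,2]).round(4),'x',np.percentile(k[:,0],[.5,50,99.5]).round(3),'y',np.percentile(k[:,1],[.5,50,99.5]).round(3))
        for s in(-.1,0,.1):
            kk=k[abs(k[:,1]-s)<.02]
            print('  xhist',s,[(round(float(a),3),int(n)) for n,a in zip(*np.histogram(kk[:,0],np.arange(-.13,.13,.008))) if n>5])
E
```

```text
[285.8 132.4] [  1   8  30  30 656] [0.6777 0.0754]
[285.1 179.1] [  1  55  29  29 663] [ 0.6691 -0.0044]
[284.1 222. ] [  0 100  29  26 583] [ 0.6598 -0.0833]
[242.4 154.2] [  4   6  14  14 135] [0.6749 0.0729]
[263.1 156.9] [ 25   9  14  13 129] [ 0.6656 -0.0066]
[284.  159.5] [ 46  11  13  14 132] [ 0.6564 -0.0863]
0.012 15935 z 0.0199 x [-0.098 -0.026  0.139] y [-0.225  0.041  0.238]
  xhist -0.1 [(-0.098, 64), (-0.09, 85), (-0.082, 105), (-0.074, 84), (-0.066, 104), (-0.058, 84), (-0.05, 21), (-0.034, 67), (-0.026, 69), (-0.018, 65), (-0.01, 74), (-0.002, 66), (0.006, 70), (0.014, 62), (0.022, 46)]
  xhist 0 [(-0.098, 78), (-0.09, 115), (-0.082, 117), (-0.074, 101), (-0.066, 112), (-0.058, 116), (-0.042, 14), (-0.034, 66), (-0.026, 58), (-0.018, 62), (-0.01, 61), (-0.002, 58), (0.006, 65), (0.014, 60), (0.022, 29), (0.118, 9)]
  xhist 0.1 [(-0.098, 125), (-0.09, 129), (-0.082, 128), (-0.074, 129), (-0.066, 130), (-0.058, 103), (-0.042, 34), (-0.034, 53), (-0.026, 36), (-0.018, 27), (-0.01, 25), (-0.002, 26), (0.006, 30), (0.014, 33), (0.022, 8), (0.11, 78)]
0.045 6987 z 0.0515 x
[... 2114 characters left out ...]

  xhist 0.1 [(-0.058, 10), (-0.05, 23), (-0.042, 9), (-0.034, 7), (-0.026, 7), (-0.018, 6), (-0.01, 6), (-0.002, 6), (0.014, 10), (0.022, 7), (0.054, 6), (0.078, 14), (0.086, 21), (0.11, 15)]
0.062 981 z 0.066 x [-0.086  0.045  0.159] y [-0.26   0.003  0.303]
  xhist -0.1 [(0.022, 13), (0.03, 20), (0.038, 20), (0.046, 19), (0.054, 19), (0.062, 12)]
  xhist 0 [(0.022, 16), (0.03, 17), (0.038, 18), (0.046, 15), (0.054, 16), (0.062, 15), (0.118, 6)]
  xhist 0.1 [(0.022, 16), (0.03, 19), (0.038, 18), (0.046, 20), (0.054, 14), (0.062, 10)]
0.074 373 z 0.0871 x [-0.091  0.119  0.189] y [-0.274 -0.017  0.312]
  xhist -0.1 []
  xhist 0 [(0.118, 8)]
  xhist 0.1 [(-0.034, 9), (-0.026, 7), (0.11, 16)]
```

Run:
```python
from h import *
for y,p in ((173,[.67,.05,.40]),(-7,[.67,.05,.40])):
    manip.move_ptp(p,[180,0,y]); manip.sleep(.3)
    c,T=wrist(); save(c,f'wy{y}.png'); np.savez(f'wy{y}.npz',T=T,**c); print(T[:3,3].round(3))
im=np.hstack([cv2.imread(f'pics/wy{y}.png') for y in(173,-7)]); cv2.imwrite('pics/wp.png',cv2.resize(im,(800,300),interpolation=cv2.INTER_AREA))
```

```text
[0.592 0.06  0.579]
[0.749 0.041 0.579]
```

View pics/wp.png

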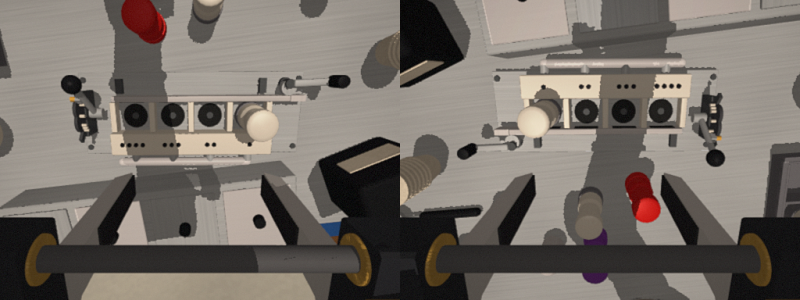

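Run:
```python
from h import *
from scipy.optimize import least_squares
D={173:[(174,146),(220,147),(267.5,146)],-7:[(235.5,142),(287,142),(335,142)]}
B={173:(90,106),-7:(403,202)}; Kn={173:(435,104),-7:(84,194)}; H={173:(329,157),-7:(171,155)}
allc=[]
for y in D:
    c=dict(np.load(f'wy{y}.npz')); T=c['T']; g=c['frame'].max(-1); P=cloud(c,T); out=[]
    for u,v in D[y]:
        u,v=int(u),int(v); s=22; w=g[v-s:v+s,u-s:u+s]; m=(w<40).astype(np.uint8)
        n,l,st,ce=cv2.connectedComponentsWithStats(m); i=l[s-8:s+8,s-8:s+8]; i=np.bincount(i[i>0]).argmax()
        x0,y0,ww,hh,a=st[i]; ctr=ce[i]+[u-s,v-s]; out.append(ray(c,T,*ctr,.02)); print(y,'disc',ctr.round(1),ww,hh,a,out[-1].round(4))
    out=np.array(out); allc.append(out)
    def reg(p,s): u,v=map(int,p); return P[v-s:v+s,u-s:u+s].reshape(-1,3)
    q=reg(H[y],40); q=q[q[:,2]>.145]; print('head',len(q),q.mean(0).round(4),((q.max(0)+q.min(0))/2).round(4),np.median(q[:,2]))
    q=reg(Kn[y],30); q=q[q[:,2]>.095]; print('knob',len(q),q.mean(0).round(4),((q.max(0)+q.min(0))/2).round(4),np.median(q[:,2]))
    q=reg(B[y],24); q=q[q[:,2]>.115]
    r=least_squares(lambda x:np.linalg.norm(q-x,axis=1)-.016,np.nanmean(q,0)-[0,0,.01],loss='soft_l1',f_scale=.002); print('ball',len(q),r.x.round(4))
a=[o[np.argsort(o[:,1])] for o in allc]; m=(a[0]+a[1])/2
print(a[0]-a[1]); d=m[2]-m[0]; print('avg 4,3,2',m.round(4),'yaw',np.degrees(np.arctan2(-d[0],d[1])),np.linalg.norm(d))
```

```text
173 disc [173.4 147.4] 30 30 673 [ 0.6597 -0.0839]
173 disc [220.3 146.8] 30 30 612 [ 0.6683 -0.005 ]
173 disc [268.1 146.4] 29 30 588 [0.6774 0.0752]
head 1365 [0.686  0.1568 0.1538] [0.6875 0.1574 0.1513] 0.15414770557850388
knob 254 [0.6355 0.317  0.1008] [0.6361 0.3178 0.0994] 0.1011881580190139
ball 578 [ 0.5829 -0.15    0.136 ]
-7 disc [238.2 142.3] 30 30 594 [0.6782 0.075 ]
-7 disc [285.7 141.8] 30 30 673 [ 0.6694 -0.0044]
-7 disc [333.2 141.7] 29 30 597 [ 0.6599 -0.0838]
head 1375 [0.6882 0.1557 0.1536] [0.6875 0.1567 0.1512] 0.15392783406678878
knob 202 [0.6359 0.3162 0.1006] [0.6356 0.3172 0.0997] 0.10089546816241068
ball 510 [ 0.5827 -0.1507  0.1355]
[[-0.00023085 -0.0001684 ]
 [-0.00104947 -0.00062323]
 [-0.0007752   0.00021905]]
avg 4,3,2 [[ 0.6598 -0.0838]
 [ 0.6689 -0.0047]
 [ 0.6778  0.0751]] yaw -6.4798468222350705 0.15995744755626093
```

```bash
cat >> h.py <<'E'
O=np.array([.67335,.0352]); ex=np.array([.9936,-.1129]); ey=np.array([.1129,.9936])
RD=[180,0,83.5]; PZ=manip.pinch_z
def dk(x,y): return O+x*ex+y*ey
def g(xy,z): return [float(xy[0]),float(xy[1]),float(z-PZ)]   # grasp-point -> TCP, tool down
def ft(): return np.round(manip.read_ft_force(),1)
LP=(-.0097,-.1945); CP=(-.0692,.1938)
def ball(a): return g(dk(LP[0]-.105*np.sin(a),LP[1]),.05+.105*np.cos(a))
def knob(a,z=.084): return g(dk(CP[0]-.082*np.sin(a),CP[1]+.082*np.cos(a)),z)
def up(z=.3,rate=.25): p=list(manip.read_ee_pos()); manip.servo_line([*p[:2],z],rate=rate)
def arc(f,a0,a1,n,rate=.08,thr=30):
    for a in np.linspace(a0,a1,n+1)[1:]:
        if manip.servo_line(f(a),rate=rate,threshold=thr): print('stop at',a,ft()); break
    print('end',ft(),manip.read_finger_gap())
E
python3 - <<'E'
from h import *
p=ball(.6); manip.move_ptp([p[0],p[1],.26],RD)
manip.servo_line(p,rate=.12,threshold=15); print(ft())
manip.clamp(); print(manip.read_finger_gap(),ft())
arc(ball,.6,0,8)
manip.let_go(); up(.28)
print(manip.read_time())
t=cap('wrist') if 0 else None
manip.move_ptp([.55,-.1,.40],RD); manip.sleep(.2); c,T=wrist(); P=cloud(c,T); q=P.reshape(-1,3)
d=(q[:,:2]-O)@np.array([ex,ey]).T
k=q[(abs(d[:,1]+.1945)<.03)&(abs(d[:,0])<.09)&(q[:,2]>.125)&(q[:,2]<.2)]; dd=(k[:,:2]-O)@np.array([ex,ey]).T
print('ball',len(k),np.median(dd,0),k[:,2].max())
E
```

```text
[ 0.4 -0.2 -0.7]
0.03308896310772385 [-5.5  1.3  3.9]
end [-4.9 -5.   5.8] 0.030661087109104534
16.1167
ball 457 [-0.01293404 -0.19122328] 0.1717208386731104
```

Run:
```python
from h import *
p=knob(0); manip.move_ptp([p[0],p[1],.26],RD)
manip.servo_line([p[0],p[1],.12],rate=.2)
manip.servo_line(p,rate=.1,threshold=15); print(ft())
manip.clamp(); print(manip.read_finger_gap(),ft())
arc(knob,0,1.57,14,rate=.1)
arc(knob,1.57,1.61,1,rate=.05,thr=12)
manip.let_go(); print(ft()); up(.3)
manip.move_ptp([.62,.1,.40],RD); manip.sleep(.2); c,T=wrist(); save(c,'w2.png'); np.savez('w2.npz',T=T,**c)
P=cloud(c,T); q=P.reshape(-1,3); d=(q[:,:2]-O)@np.array([ex,ey]).T
k=(abs(d[:,1]-.19)<.12)&(abs(d[:,0]+.1)<.12)&(q[:,2]>.095)&(q[:,2]<.107); print('knob',k.sum(),np.median(d[k],0))
k=(abs(d[:,1])<.1)&(q[:,2]>.05)&(q[:,2]<.06)&(abs(d[:,0]+.04)<.025); print('rail',np.percentile(d[k,0],[2,50,98]))
k=(q[:,2]>.145)&(q[:,2]<.16)&(abs(d[:,1]-.12)<.04)&(abs(d[:,0])<.05); print('spent',q[k].mean(0),d[k].mean(0))
print(manip.read_time())
```

```text
[ 0.9 -0.3  0.3]
0.0236483388292374 [-0.7  0.7 -0.5]
end [10.6 13.9  1.7] 0.02331109448972483
end [12.  24.2 -2. ] 0.023324498855364806
[-22.6   5.1  30.7]
knob 266 [-0.14665138  0.19448939]
rail [-0.05029905 -0.04409298 -0.02270063]
spent [0.68700704 0.15798833 0.15389234] [-0.00029316  0.12354436]
28.3667
```

View pics/w2.png

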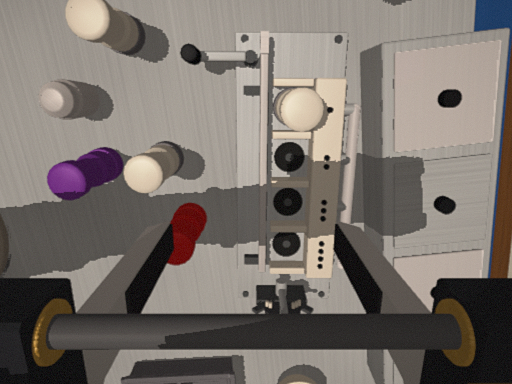

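Run:
```python
from h import *
for n in('w1','wy173','wy-7','w2'):
    c=dict(np.load(n+'.npz')); P=cloud(c,c['T']); q=P.reshape(-1,3); d=(q[:,:2]-O)@np.array([ex,ey]).T
    for y0 in(-.12,-.04,.04):
        k=(abs(d[:,1]-y0)<.025)&(q[:,2]>.0525)&(q[:,2]<.058)&(abs(d[:,0]+.045)<.03); m=(abs(d[:,1]-y0)<.025)&(q[:,2]>.062)&(q[:,2]<.068)&(abs(d[:,0]-.04)<.03)
        print(n,y0,k.sum(),np.percentile(d[k,0],[3,50,97]).round(4),'manif',np.percentile(d[m,0],2).round(4))
    if n!='w2': 
        k=(abs(d[:,1]-.275)<.03)&(abs(d[:,0]+.07)<.03)&(q[:,2]>.095)&(q[:,2]<.107); print('knob',np.median(d[k],0))
```

```text
w1 -0.12 183 [-0.0425 -0.0374 -0.0322] manif 0.032
w1 -0.04 222 [-0.0425 -0.0368 -0.031 ] manif 0.0321
w1 0.04 245 [-0.0425 -0.0363 -0.0315] manif 0.0323
knob [nan nan]
wy173 -0.12 225 [-0.042  -0.0373 -0.0325] manif 0.0314
wy173 -0.04 245 [-0.0428 -0.0368 -0.0318] manif 0.0318
wy173 0.04 251 [-0.0422 -0.0373 -0.0311] manif 0.0323
knob [-0.06978702  0.27547192]
wy-7 -0.12 228 [-0.043  -0.0376 -0.0315] manif 0.0314
wy-7 -0.04 209 [-0.0424 -0.0372 -0.0322] manif 0.0319
wy-7 0.04 209 [-0.0417 -0.0366 -0.0317] manif 0.0325
knob [-0.06909783  0.27472271]
w2 -0.12 182 [-0.0499 -0.0446 -0.0393] manif 0.0323
w2 -0.04 203 [-0.0504 -0.0452 -0.0388] manif 0.032
w2 0.04 216 [-0.0495 -0.0445 -0.0395] manif 0.0322
  return _methods._mean(a, axis=axis, dtype=dtype,
  ret = um.true_divide(
```

Run:
```python
from h import *
RC=[180,0,173.5]
manip.move_ptp([.45,-.38,.36],[180,0,175]); manip.sleep(.2); c,T=wrist(); save(c,'w3.png')
P=cloud(c,T); q=P.reshape(-1,3); q=q[np.isfinite(q).all(1)]
k=q[(q[:,2]>.048)&(q[:,2]<.06)&(abs(q[:,0]-.42)<.14)&(abs(q[:,1]+.4)<.1)]
r=cv2.minAreaRect((k[:,:2]*1000).astype(np.float32)); print(r, np.percentile(k,[1,99],axis=0))
k=q[(q[:,2]>.12)&(q[:,2]<.16)&(abs(q[:,0]-.42)<.14)&(abs(q[:,1]+.4)<.1)]; print('old',k.mean(0),k[:,2].max(), manip.read_time())
# spent
s=dk(0,.1215); manip.move_ptp([s[0],s[1],.26],RD); p=g(s,.105)
print(manip.servo_line(p,rate=.15,threshold=15),ft()); manip.clamp(); print(manip.read_finger_gap(),ft())
print(manip.servo_line([p[0],p[1],.16],rate=.06,threshold=20),ft())
up(.3); print(manip.read_finger_gap(),ft(),manip.read_time())
c,T=wrist(); save(c,'w4.png')
```

```text
((418.8327331542969, -397.7508239746094), (144.17864990234375, 225.0931854248047), 87.23487854003906) [[ 0.30622494 -0.47128316  0.04839899]
 [ 0.53002958 -0.3239142   0.05630987]]
old [ 0.36502879 -0.40290146  0.13988371] 0.14358909842251028 30.8333
False [ 0.9 -0.2  0.8]
0.055034278658549235 [ 0.4  0.3 -0.3]
False [ 0.5 -0.2 -1.3]
0.05458237786925461 [-0.1 -0.3 -2.5] 37.0583
```

```bash
cd pics; python3 -c "
import cv2,numpy as np
cv2.imwrite('c34.png',cv2.resize(np.hstack([cv2.imread('w3.png'),cv2.imread('w4.png')]),(800,300),interpolation=cv2.INTER_AREA))"
```

```text
(no output)
```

View pics/c34.png

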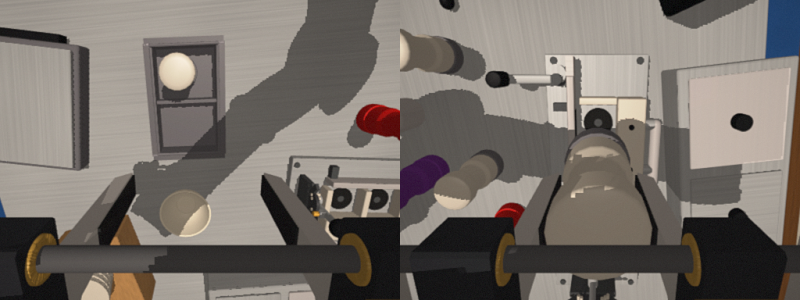

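Run:
```python
from h import *
p=[.4687,-.4002]
manip.move_ptp([*p,.30],[180,0,177]); print(manip.read_finger_gap(),ft())
h=manip.servo_line([*p,.085],rate=.15,threshold=10)
print(h,manip.read_ee_pos()[2])
if not h: h=manip.servo_line([*p,.067],rate=.03,threshold=5)
print(h,manip.read_ee_pos(),ft(),manip.read_finger_gap())
```

```text
0.0544886948174999 [ 1.   0.4 -0.9]
False 0.08574252463928714
True [ 0.46873749 -0.4007378   0.07148873] [ 0.4 -1.3  0.9] 0.054700650723524716
```

Touched down at the expected height (TCP 0.0715). Release, check, and look for the fresh bottles.

```bash
cat >> h.py <<'E'
def heads(c,T,z0=.12,z1=.165):
    P=cloud(c,T); m=((P[...,2]>z0)&(P[...,2]<z1)&(P[...,0]>.2)&(P[...,0]<.8)).astype(np.uint8)
    n,l,st,ce=cv2.connectedComponentsWithStats(m); o=[]
    for i in range(1,n):
        if st[i,4]>120:
            q=P[l==i]; zt=np.percentile(q[:,2],90); q=q[q[:,2]>zt-.006]; o.append(((q.max(0)+q.min(0))/2).round(4)); print(ce[i].round(),st[i,4],q.mean(0).round(4),o[-1],(q.max(0)-q.min(0)).round(3),c['frame'][l==i].mean(0).round())
E
python3 - <<'E'
from h import *
manip.let_go(); print(ft()); up(.36)
manip.move_ptp([.45,-.36,.38],[180,0,177]); manip.sleep(.2); c,T=wrist(); save(c,'w5.png'); heads(c,T)
print('--'); manip.move_ptp([.47,.25,.40],RD); manip.sleep(.2); c,T=wrist(); save(c,'w6.png'); heads(c,T)
print(manip.read_time())
E
cd pics; python3 -c "
import cv2,numpy as np
cv2.imwrite('c56.png',cv2.resize(np.hstack([cv2.imread('w5.png'),cv2.imread('w6.png')]),(800,300),interpolation=cv2.INTER_AREA))"
```

```text
[ 0.5 -0.4  0.6]
[214.  92.] 1638 [ 0.3651 -0.4028  0.1399] [ 0.3654 -0.4034  0.1392] [0.054 0.054 0.008] [217. 202. 179.]
[224. 174.] 1398 [ 0.4677 -0.3993  0.1401] [ 0.4683 -0.3996  0.1393] [0.053 0.054 0.007] [212. 195. 172.]
[500. 174.] 905 [ 0.4896 -0.0347  0.1337] [ 0.4898 -0.0332  0.133 ] [0.053 0.032 0.007] [165.  24.  21.]
[117. 369.] 439 [ 0.7761 -0.5931  0.1341] [ 0.7722 -0.5973  0.133 ] [0.055 0.036 0.007] [185. 168. 146.]
--
[331.   2.] 147 [0.5881 0.428  0.1255] [0.5886 0.4287 0.125 ] [0.04  0.009 0.007] [179. 160. 135.]
[503.  17.] 623 [0.7922 0.3885 0.1434] [0.7936 0.3834 0.1455] [0.013 0.041 0.014] [10. 10. 10.]
[225. 124.] 1336 [0.4386 0.2972 0.1339] [0.4382 0.2968 0.1333] [0.053 0.053 0.008] [211. 194. 171.]
[262. 258.] 1043 [0.4663 0.0961 0.1339] [0.4661 0.0945 0.1335] [0.054 0.054 0.008] [152. 139. 122.]
[190. 264.] 1030 [0.359  0.0973 0.1338] [0.3583 0.0955 0.1332] [0.054 0.054 0.007] [104.  47. 117.]
[284. 310.] 201 [0.4921 0.0017 0.1315] [4.922e-01 3.000e-04 1.314e-01] [0.039 0.012 0.008] [91. 14. 13.]
46.8583
```

View pics/c56.png

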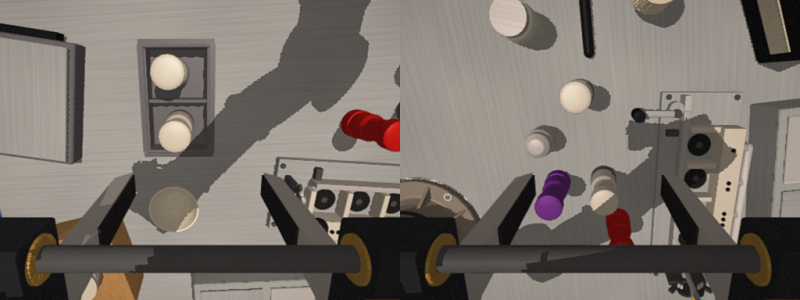

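```bash
cat >> h.py <<'E'
def pick(xy):
    p=g(xy,.085); manip.move_ptp([p[0],p[1],.26],RD)
    print(manip.servo_line(p,rate=.15,threshold=15),ft()); manip.clamp(); print('gap',manip.read_finger_gap(),ft())
    up(.3); print('held',manip.read_finger_gap(),ft())
def lower(yd,xd=-.003):
    s=dk(xd,yd); manip.move_ptp([s[0],s[1],.26],RD); manip.sleep(.2); print('gap',manip.read_finger_gap(),ft())
    h=manip.servo_line([s[0],s[1],.125],rate=.12,threshold=10)
    if not h: h=manip.servo_line([s[0],s[1],.081],rate=.03,threshold=6)
    print('down',h,np.round(manip.read_ee_pos(),4),s,ft(),manip.read_finger_gap(),manip.read_time())
E
python3 - <<'E'
from h import *
pick([.4385,.297]); lower(.12)
E
```

```text
False [ 0.1  0.  -0.8]
gap 0.054521269415716216 [-2.7 -0.3  2.6]
held 0.054484079067355834 [ 0.  -0.  -6.3]
gap 0.05457064357146631 [ 1.2 -0.5 -4.7]
down True [0.6835 0.1549 0.086 ] [0.6839172 0.1547707] [-3.1  0.3  7.4] 0.05492006323669754 54.475
```

Run:
```python
from h import *
manip.let_go(); print(ft()); up(.34)
manip.move_ptp([.47,.06,.36],RD); manip.sleep(.2); c,T=wrist(); save(c,'w7.png'); np.savez('w7.npz',T=T,**c); heads(c,T)
print(manip.read_time())
```

```text
[0.2 0.7 1. ]
[432.  60.] 2447 [0.6815 0.1547 0.1541] [0.683  0.1546 0.1537] [0.055 0.054 0.008] [191. 174. 153.]
[245. 135.] 1567 [0.4661 0.0948 0.1339] [0.4659 0.094  0.1333] [0.054 0.054 0.008] [218. 202. 179.]
[159. 143.] 1599 [0.359  0.0962 0.1337] [0.3581 0.0956 0.1332] [0.055 0.054 0.008] [123.  60. 135.]
[274. 220.] 1343 [ 0.4898 -0.0199  0.1339] [ 0.4899 -0.0215  0.1333] [0.054 0.053 0.008] [125.  20.  17.]
57.5917
```

View pics/w7.png

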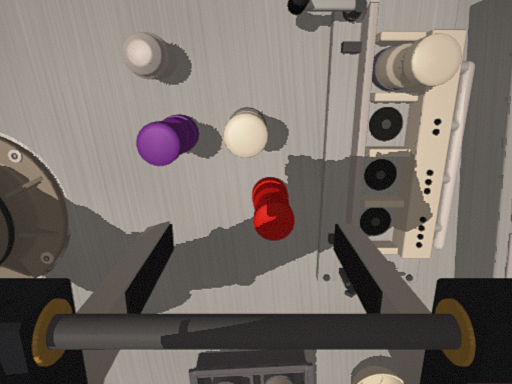

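Run:
```python
from h import *
pick([.466,.0944]); lower(.04)
```

```text
False [ 0.5 -0.8  0.3]
gap 0.05484947558464518 [-0.4 -0.1  3. ]
held 0.05488723951718894 [-0.5 -0.6 -3.5]
gap 0.05469064528254976 [ 0.1  0.1 -3.7]
down True [0.6745 0.0753 0.0861] [0.6748852 0.0752827] [-2.9  0.8  8.9] 0.05468498369068992 64.8083
```

Run:
```python
from h import *
manip.let_go(); print(ft()); up(.36)
manip.move_ptp([.6,.06,.38],RD); manip.sleep(.2); c,T=wrist(); save(c,'w8.png'); heads(c,T)
P=cloud(c,T); q=P.reshape(-1,3); d=(q[:,:2]-O)@np.array([ex,ey]).T
k=(abs(d[:,1]-.19)<.07)&(abs(d[:,0]+.14)<.05)&(q[:,2]>.095)&(q[:,2]<.107); print('knob',k.sum(),(d[k].max(0)+d[k].min(0))/2)
R2=[180,0,128.5]
for a in(1.57,.8,0):
    j=solve_ik(knob(a),R2); print(a,None if j is None else np.round(j))
p=knob(1.57,.086); print(manip.read_time())
```

```text
[-0.3  0.3 -0.1]
[314.  75.] 1871 [0.6828 0.1546 0.154 ] [0.6831 0.1543 0.1534] [0.053 0.054 0.008] [211. 195. 172.]
[311. 143.] 1610 [0.6743 0.0758 0.154 ] [0.6749 0.075  0.1533] [0.054 0.054 0.007] [211. 194. 171.]
[ 66. 153.] 1525 [0.36   0.0959 0.1335] [0.3586 0.0953 0.1332] [0.054 0.054 0.008] [112.  53. 125.]
[183. 224.] 1036 [ 0.4949 -0.0191  0.1337] [ 0.4913 -0.0218  0.133 ] [0.052 0.054 0.007] [105.  17.  15.]
[298. 304.] 245 [ 0.6413 -0.1473  0.1614] [ 0.6411 -0.1498  0.1613] [0.031 0.017 0.007] [34. 33. 32.]
knob 315 [-0.1472095   0.19467172]
1.57 [-54.  30.  31. 110. -21.  46.  27.]
0.8 [-54.  33.  29. 103. -21.  49.  23.]
0 [-51.  38.  28.  94. -21.  53.  24.]
67.4833
```

View pics/w8.png

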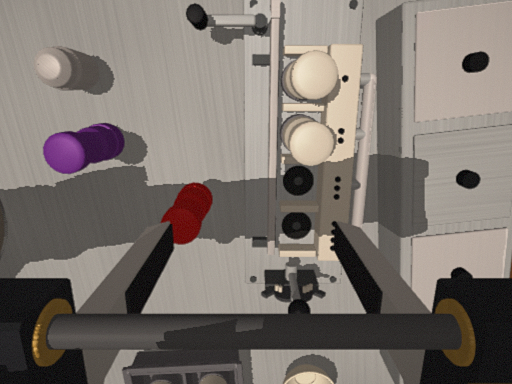

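Run:
```python
from h import *
R2=[180,0,128.5]
f=lambda a: (lambda w: g(dk(CP[0]+.003*w-.082*np.sin(a),CP[1]+.0008*w+.082*np.cos(a)),.086))(a/1.57)
p=f(1.57); manip.move_ptp([p[0],p[1],.26],R2)
manip.servo_line([p[0],p[1],.13],rate=.2)
print(manip.servo_line(p,rate=.08,threshold=15),ft()); manip.clamp(); print(manip.read_finger_gap(),ft())
arc(f,1.57,0.0,14,rate=.1)
arc(f,0,-.06,2,rate=.04,thr=15)
print(manip.read_ee_pos(),f(0))
manip.let_go(); print(ft()); up(.36)
manip.move_ptp([.6,.1,.40],RD); manip.sleep(.2); c,T=wrist(); save(c,'w9.png'); heads(c,T)
P=cloud(c,T); q=P.reshape(-1,3); d=(q[:,:2]-O)@np.array([ex,ey]).T
k=(abs(d[:,1]-.25)<.07)&(abs(d[:,0]+.09)<.07)&(q[:,2]>.095)&(q[:,2]<.107); print('knob',k.sum(),(d[k].max(0)+d[k].min(0))/2)
for y0 in(-.12,-.04,.04):
    k=(abs(d[:,1]-y0)<.025)&(q[:,2]>.0525)&(q[:,2]<.058)&(abs(d[:,0]+.045)<.03);print('rail',np.percentile(d[k,0],[3,50,97]).round(4))
print(manip.read_time())
```

```text
False [-0.5 -0.3  0.7]
0.023485640970658535 [-0.7  0.5  0.4]
end [ -2.1   4.1 -11.1] 0.023540898924369037
end [ -3.3   3.5 -10.8] 0.023585619247839883
[0.63946667 0.31652457 0.06653111] [0.6357307, 0.31704756, 0.0672]
[-0.5  0.1  0.6]
[315. 110.] 1572 [0.6857 0.1546 0.154 ] [0.686  0.154  0.1537] [0.053 0.054 0.008] [210. 193. 170.]
[312. 171.] 1400 [0.6767 0.0758 0.154 ] [0.6771 0.0748 0.1534] [0.054 0.053 0.008] [141. 129. 114.]
[ 82. 179.] 1297 [0.36   0.0961 0.1335] [0.3583 0.0953 0.1328] [0.055 0.054 0.007] [107.  50. 119.]
[189. 245.] 1015 [ 0.4925 -0.0203  0.1338] [ 0.4913 -0.0217  0.1331] [0.052 0.053 0.007] [104.  17.  15.]Traceback (most recent call last):
  File "<stdin>", line 13, in <module>
    return umr_maximum(a, axis, None, out, keepdims, initial, where)
ValueError: zero-size array to reduction operation maximum which has no identity
```

```bash
cat > chk.py <<'E'
from h import *
manip.move_ptp([.62,.16,.40],[180,0,173.5]); manip.sleep(.2); c,T=wrist(); save(c,'w10.png')
P=cloud(c,T); q=P.reshape(-1,3); d=(q[:,:2]-O)@np.array([ex,ey]).T
k=(abs(d[:,1]-.25)<.07)&(abs(d[:,0]+.09)<.07)&(q[:,2]>.095)&(q[:,2]<.107); print('knob',k.sum(),(d[k].max(0)+d[k].min(0))/2,np.median(d[k],0))
for y0 in(-.12,-.04,.04):
    k=(abs(d[:,1]-y0)<.025)&(q[:,2]>.0525)&(q[:,2]<.058)&(abs(d[:,0]+.045)<.03);print('rail',np.percentile(d[k,0],[3,50,97]).round(4))
heads(c,T);print(manip.read_time())
E
python3 chk.py
```

```text
knob 215 [-0.06567941  0.27721506] [-0.06649409  0.27642756]
rail [-0.0427 -0.0366 -0.0311]
rail [-0.0427 -0.0366 -0.0311]
rail [-0.0426 -0.0363 -0.0218]
[102.  71.] 1632 [ 0.49   -0.0195  0.1338] [ 0.4898 -0.0207  0.1335] [0.054 0.054 0.008] [100.  15.  14.]
[478. 108.] 2976 [0.592  0.464  0.1256] [0.593  0.4648 0.1246] [0.079 0.081 0.007] [201. 179. 152.]
[197. 204.] 1338 [0.6756 0.0762 0.1541] [0.6768 0.0755 0.1533] [0.054 0.053 0.008] [113. 103.  91.]
[254. 204.] 1309 [0.6846 0.1549 0.1541] [0.6858 0.1547 0.1535] [0.053 0.054 0.008] [185. 169. 149.]
[ 27. 197.] 347 [ 0.6384 -0.1482  0.1618] [ 0.6409 -0.1531  0.1615] [0.031 0.027 0.007] [34. 32. 31.]
[438. 252.] 1331 [0.7866 0.41   0.1612] [0.7872 0.4108 0.1606] [0.025 0.092 0.009] [15. 14. 15.]
80.4167
```

```bash
python3 - <<'E'
from h import *
R2=[180,0,128.5]
p=g(dk(-.066,.2762),.086); manip.move_ptp([p[0],p[1],.26],R2)
manip.servo_line([p[0],p[1],.13],rate=.2)
manip.servo_line(p,rate=.08,threshold=15); manip.clamp(); print(manip.read_finger_gap(),ft())
e=np.array(p)+[*(ex*.008),0]; print(manip.servo_line(list(e),rate=.02,threshold=12),ft())
print(((np.array(manip.read_ee_pos())[:2]-O)@np.array([ex,ey]).T).round(4))
manip.let_go(); up(.36)
E
python3 chk.py
```

```text
0.023534032906766436 [ 0.7 -0.  -1. ]
True [-3.2 -0.6  8.6]
[-0.066   0.2762]
knob 216 [-0.06547169  0.27731961] [-0.06602017  0.27649791]
rail [-0.0429 -0.0368 -0.0315]
rail [-0.0423 -0.0368 -0.0315]
rail [-0.0417 -0.0367 -0.0253]
[101.  71.] 1638 [ 0.49   -0.0196  0.1339] [ 0.4898 -0.0205  0.1335] [0.054 0.054 0.008] [100.  15.  14.]
[477. 109.] 2988 [0.5921 0.4641 0.1256] [0.593  0.4648 0.1248] [0.079 0.081 0.008] [201. 179. 152.]
[196. 204.] 1349 [0.6755 0.0761 0.1541] [0.677  0.0753 0.1535] [0.054 0.054 0.008] [113. 103.  91.]
[254. 204.] 1316 [0.6846 0.1549 0.1541] [0.6857 0.1547 0.1535] [0.053 0.054 0.007] [185. 169. 149.]
[ 26. 197.] 347 [ 0.6385 -0.148   0.1618] [ 0.6414 -0.1535  0.1615] [0.03  0.026 0.007] [33. 32. 31.]
[437. 252.] 1330 [0.7867 0.4094 0.1609] [0.787  0.4101 0.1605] [0.026 0.094 0.009] [15. 14. 15.]
87.9667
```

Run:
```python
from h import *
p=ball(0); manip.move_ptp([p[0],p[1],.28],RD)
manip.servo_line(p,rate=.12,threshold=15); manip.clamp(); print(manip.read_finger_gap(),ft())
arc(ball,0,.6,8); manip.let_go(); print(ft()); up(.3)
manip.move_ptp([.60,.0,.42],[180,0,173.5]); manip.sleep(.3); c,T=wrist(); save(c,'w11.png')
P=cloud(c,T); q=P.reshape(-1,3); d=(q[:,:2]-O)@np.array([ex,ey]).T
k=(abs(d[:,1]+.1945)<.03)&(abs(d[:,0]+.04)<.07)&(q[:,2]>.12)&(q[:,2]<.2); print('ball',k.sum(),np.median(d[k],0),q[k,2].max())
heads(c,T)
manip.move_ptp([.30,.5,.40],RD); manip.sleep(.2); t=cap('top'); save(t,'top2.png'); heads(t,np.linalg.inv(t['camera_from_world'])); print(manip.read_time())
cv2.imwrite('pics/fin.png',cv2.resize(np.hstack([c['frame'],t['frame']]),(800,300),interpolation=cv2.INTER_AREA)[...,::-1])
```

```text
0.030591699494305305 [-4.7  1.4  4.4]
end [-8.2  7.4 23.5] 0.03187507582825704
[-0.2 -0.4  0.2]
ball 431 [-0.07149743 -0.19036326] 0.15397130694515004
[228.  73.] 1383 [ 0.4898 -0.021   0.1339] [ 0.49   -0.0212  0.1338] [0.054 0.054 0.008] [170.  34.  30.]
[145. 153.] 431 [ 0.5821 -0.1486  0.1494] [ 0.5831 -0.1498  0.1498] [0.025 0.025 0.008] [25. 23. 23.]
[311. 201.] 1225 [0.6753 0.0745 0.154 ] [0.6765 0.0746 0.1532] [0.054 0.053 0.007] [194. 177. 155.]
[366. 201.] 1289 [0.6844 0.1536 0.154 ] [0.6852 0.1544 0.1536] [0.053 0.054 0.008] [188. 171. 150.]
[506. 252.] 124 [0.7988 0.367  0.143 ] [0.7981 0.3669 0.1443] [0.004 0.013 0.014] [12. 11. 12.]
[150. 116.] 128 [0.7878 0.4008 0.1613] [0.7866 0.4004 0.1606] [0.026 0.088 0.008] [23. 22. 21.]
[436. 127.] 463 [ 0.7635 -0.6246  0.136 ] [ 0.7609 -0.6231  0.1379] [0.074 0.082 0.011] [170. 156. 131.]
[219. 145.] 196 [0.6841 0.15   0.1553] [0.6828 0.151  0.1567] [0.051 0.049 0.01 ] [173. 160. 136.]
[242. 148.] 201 [0.6737 0.0713 0.1562] [0.6748 0.072  0.1582] [0.053 0.053 0.011] [171. 159. 135.]
[ 64. 182.] 1860 [0.5487 0.6912 0.1489] [0.5485 0.6965 0.1552] [0.168 0.236 0.019] [166. 155. 142.]
[132. 171.] 386 [0.591  0.4611 0.127 ] [0.5912 0.461  0.1304] [0.08  0.081 0.013] [173. 157. 127.]
[268. 201.] 191 [ 0.4888 -0.0232  0.1352] [ 0.4894 -0.0233  0.1374] [0.05  0.049 0.012] [162.  39.  34.]
[376. 209.] 206 [ 0.4672 -0.4004  0.1424] [ 0.4673 -0.4012  0.144 ] [0.052 0.049 0.01 ] [167. 155. 131.]
[234. 239.] 192 [0.3542 0.094  0.1357] [0.3567 0.094  0.1376] [0.052 0.049 0.011] [50. 31. 54.]
[377. 238.] 210 [ 0.3638 -0.4047  0.1426] [ 0.363  -0.4047  0.1463] [0.052 0.052 0.014] [167. 155. 132.]
99.6333
```

View pics/fin.png

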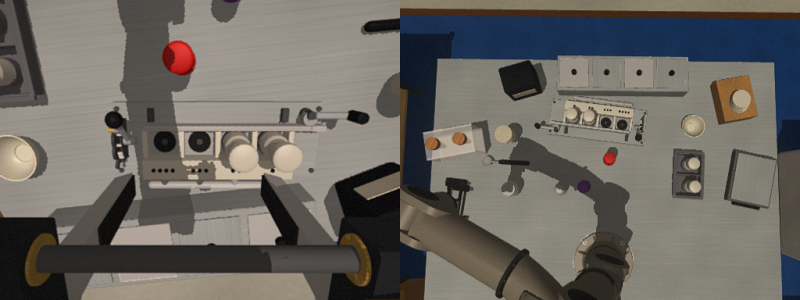

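```bash
python3 -c "
from h import *
manip.close_job(); print(manip.read_time())"
```

```text
the job is handed in; nothing more can be done
the job is handed in; nothing more can be done
```

The job is done and handed in at about 100 s. Everything was done in the order asked: lever to stop, cam released, spent bottle to the crate's free place, then both fresh bottles into sockets 1 and 2. After that I swung the cam fully back and threw the lever to feed. Only two fresh bottles were on the counter. One of them was knocked aside by about 2 cm during the run, and I found it again before gripping it.

**Last checks:**
- **Docked bottles:** both stand upright, with their tops at the expected 154 mm and within about 2 mm of the socket points.
- **Clamp rail:** it is back at its original tight position.
- **Cam handle:** it would not move when I pushed it again, so it is against its stop.
- **Feed lever:** the ball is back where it was at the start, in the feed notch.
- **Crate:** the spent bottle and the old empty both stand upright.
- **Other things on the counter:** the red and purple look-alikes and the cups measured where they started. I checked the rest only by eye in the final picture, and nothing looked moved.

**What disagreed or looked odd:**
- The top camera read about 3 mm off from the wrist camera. I used the wrist camera, which agreed with itself across three views.
- The bottles gripped at 55 mm instead of the 44 mm waist, but they held firmly.
- The wrist force reached about 38 N for a moment when I first let go of the cam knob. I think a finger touched the cam hub, so I gripped diagonally on the way back and saw no repeat.

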